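# Key the lamp rose home

## Robot

A 7-joint arm with a two-finger parallel gripper is mounted at the origin on the work surface. World frame = base frame: x ahead of the robot, y to its left, z up, the work surface at z = 0. Lengths are in mm, angles in rad, forces in N, time in s.
With the tool pointing down it reaches from about 400 to 925 mm from the base axis. Payload 5.6 kg.
Tool frame: the origin (TCP) lies on the centre line of the jaws, within the pads' length; the fingertips stand 11 mm ahead of it and the grasp point (between the pads) lies 8 mm behind it; z points along the fingers, y is the line along which they close (so a half turn about z gives the same grasp; the last joint's range is limited). The gripper opens to 85 mm and grips with 20 to 120 N. Pads are 22 mm wide; open, the fingers measure 114 mm over their backs; the gripper's body (76 mm by 85 mm) begins 54 mm behind the grasp point. The pads swing forward as they close: fully open they stand 13 mm farther back than shut.
Start: joints at [-1.193, 0.468, -0.012, 1.603, 0.006, 1.071, -0.056], TCP at [265.558, 593.285, 242.29] pointing down, gripper open.
Joint ranges: [-2.53, 2.53], [-0.31, 2.02], [-1.57, 1.55], [0.28, 2.44], [-1.29, 4.43], [0.15, 1.84], [-2.92, 2.92]. Speed limits (rad/s): [2.57, 2.57, 3.14, 3.14, 3.14, 3.14, 3.14].

## Interface

Orientations are given as a rotation vector (axis times angle).
In Python, from plant import env, imaging gives the robot as it stands. The module is installed in compiled form; this text tells all that it offers.
- The arm moves only by the shell command python3 -m pendant 'ROWS' [OPENING] [FORCE]. ROWS is JSON, a list of rows, each a list of 2 entries, a list of its own where there are three numbers: the shift along the tool's x, y, z each as a share of 1 m, from -1 to 1, then the turn, a rotation vector about the tool's x, y, z each as a share of 45 degrees, from -1 to 1. A call has 1 to 5 rows; each row is the pose to reach, as a shift and turn from the pose commanded when the call began, along the tool's axes at that moment; what a row does not reach only later rows make up. A row lasts 1/10 s, in which the tool goes at most 50 mm and 8.59 degrees, less where a joint would pass 70% of its speed; a pose out of reach is approached as far as the arm can. A call with a number of a shift or a turn outside -1 to 1 is refused whole. A call with a gripper value outside its range is refused whole. OPENING is the gripper command: -1 is shut, 1 is fully open, values between are in proportion, set as the call begins (- or left out, the last holds). The fingers move at their own pace and stop on an object; FORCE is the grip in N (left out, the last holds). Time passes only in rows, so rows that repeat a pose let the fingers close. It gives the time, the measured TCP pose, the force, the opening and the grip force at its end, in the units of the state.
- env.get_obs(): the state, without advancing time (a new reading comes with each control period).
- imaging.read_camera(name): name is "scene" or "top"; returns the picture (420x560x3 uint8, red, green, blue); there is no depth.
- imaging.calibration(name): a dict with "fovy" (degrees; the focal length in pixels is half the picture's height over the tangent of half this angle, whatever the lens; pixels are square), "cx", "cy" (the principal point, pixels), "R" (3x3) and "t" (3): a world point X has camera coordinates R X + t. Camera axes: x right, y down, z forward; pixel columns grow to the right and rows downward; lengths in mm; the calibration is good to about 2 mm. A picture is of the moment at which its call begins. calibration takes no time and is no camera call.
- env.finish_job(): hands the job in; it is judged then, once.
The state is a dict: "time_s": time; "joints": joint angles; "joint_vel": joint speeds; "joint_efforts": joint torques, N m; "ee_pos": TCP position; "tcp_rot": TCP orientation; "contact_force": force on the tool from outside, world axes, zero at the start; "wrist_torque": the same for the moment, N m; "width": finger opening in mm; "grasp_force": force on a finger pad.
Only numpy, scipy, OpenCV 4.12 (cv2) and the standard library are available. Lean on these libraries where they do the work, as an engineer would, in place of code of your own. Each camera call takes 0.05 s, during which the arm holds its last target. There are 200 camera calls.

## Task

The round cover plate on top of the lamp base sits high because its notch is off the key pin. With a fingertip on its upright stud, push the plate round until the notch is over the pin, then press down on its middle until it is fully home, flat on the base, and take your hand away. Do not lift the plate, and leave the other things on the shelf where they are.

Things in the scene. Friction and masses are not known exactly. Their poses are not given: they have to be found in the camera images.
- lamp_base: Round chrome lamp base, fixed to the shelf, 158 mm across at the foot, 32 mm high, flat top. Origin: centre of its underside, on the glass; z up. On its top stands a brass key pin in its +x direction and a small toggle switch, 55 mm high, 66 mm from the axis in its -x direction.
- pin_top (a point): Top of the brass key pin (8 mm across, round-topped): 52 mm from the base's axis in the base's +x direction, 41 mm above the glass. Just outside it, 55 to 62 mm from the axis, stands a brass post 10 mm wide, its top 56 mm above the glass.
- rose: The cover plate: loose metal disc, 104 mm across, 8 mm thick, about 280 g, with a 12 mm shaft below that turns in a bore on the base's axis (1 mm clearance) and keeps it centred. Origin: centre of the disc's underside; z up. Underside 43 mm above the glass at the start, 32 mm when home on the base. It turns easily either way, all round (1 to 3 N at the stud), and stays where it is left.
- notch (a point): Middle of the notch in the plate's rim, in the plate's +x direction, 48 mm from the axis, level with the disc's top face. The notch is 14 mm wide and cut in to 44 mm from the axis. Off the pin, the plate stops on it with its underside about 41 mm above the glass.
- stud (a point): Centre of the top of the upright finger stud: a 12 mm round post standing 20 mm above the disc's top face, 34 mm from the axis, opposite the notch (in the plate's -x direction).
- hub (a point): Top centre of the raised hub in the middle of the plate, the place to press: flat top 24 mm across, 10 mm above the disc's top face (34 mm across at its foot). The plate rests on a stiff rubber collar that stays at whatever depth it is pushed to; about 5 N on the hub moves it, 11 mm down to home.
- dice_tower: Bystander: red acrylic dice tower, loose, 110 x 64 mm, 140 mm high. Origin: on the glass, 40 mm in front of its back face; its low tray reaches 70 mm from there in its -x direction.
- pinch_pot: Bystander: small ceramic pinch pot, loose, 72 mm across, 45 mm high. Origin: centre of its underside.
- knight: Bystander: black plastic miniature of a knight (horse's head on a round foot), loose, 38 mm across the foot, 73 mm high. Origin: centre of its underside.
- clear_box: Bystander: clear polycarbonate display box, fixed, 120 x 130 mm, 140 mm high. Origin: centre of its underside. Its front, in its -x direction, has a swing door that stands half open.
- door_edge (a point): Middle of the free upright edge of the box's half-open swing door, 128 mm from its hinge, 70 mm above the glass.
Mind the look-alikes: they are no part of the job. What is shaped like the rose but purple or turquoise is not meant. What is shaped like the lamp_base but turquoise is not meant.

How it is judged (in metres and radians):
At the end, for the whole second after the job is handed in: The plate lies home on the base: its underside within 2.5 mm of the base's top, level within 0.04 rad, centred within 4 mm, its notch over the pin (within 0.14 rad), at rest (z of rose in the frame of lamp_base below 0.0345 m and x of notch in the frame of lamp_base above 0.044 m and angle between the x axis of rose and the x axis of lamp_base, either way round below 0.14 rad and horizontal distance between rose and lamp_base below 0.004 m and angle between rose's own z axis and vertical below 0.04 rad and linear speed of rose below 0.01 m/s); the robot touches nothing.
It fails at once if the cover plate is lifted more than 7 mm above its starting height (z of rose in the frame of lamp_base above 0.05 m).
It fails at once if the dice tower is moved more than 20 mm (distance of dice_tower from where it was at the start of the episode above 0.02 m).
It fails at once if the pinch pot is moved more than 20 mm (distance of pinch_pot from where it was at the start of the episode above 0.02 m).
It fails at once if the knight is moved more than 20 mm (distance of knight from where it was at the start of the episode above 0.02 m).
It fails at once if the box's door is swung by more than 25 mm at its edge (distance of door_edge from where it was at the start of the episode above 0.025 m).
It also fails if it takes over 51 s, if anything falls off the work surface, if the arm or the gripper's body presses on something with over 40 N, if the wrist force passes 120 N, or if a joint passes its speed limit or range.

## Working session

There is one attempt and no reset: what is moved stays moved. The work goes in short steps, Python scripts to look and compute and a shell command to move; the robot and the scene stay as the last step left them, time stands still between calls to the robot, and variables do not carry over. Pictures are saved under pics/ and viewed, at most 10 in all, crops included, and the job is handed in when it is done.

```bash
mkdir -p pics
python3 - <<'E'
from plant import env, imaging
import cv2
for n in("scene","top"):
    im=imaging.read_camera(n); cv2.imwrite(f"pics/{n}0.png",im[:,:,::-1])
    print(n,imaging.calibration(n))
print(env.get_obs())
E
```

```text
scene {'fovy': 52.66735276777975, 'cx': 280.8580933390645, 'cy': 209.87039216343226, 'R': array([[ 0.22997698,  0.97318695,  0.00421362],
       [ 0.82321236, -0.19222306, -0.53420194],
       [-0.5190684 ,  0.12632285, -0.8453464 ]]), 't': array([-121.52531313, -421.5387269 , 1187.05498377])}
top {'fovy': 52.664260623210026, 'cx': 276.4562932485986, 'cy': 203.71964419285675, 'R': array([[ 0.01437448, -0.99964688,  0.0223492 ],
       [-0.98152491, -0.01837181, -0.19045033],
       [ 0.19079367, -0.01919867, -0.9814424 ]]), 't': array([-41.69958679, 586.18230573, 902.43150407])}
{'time_s': 0.1, 'joints': array([-1.19299235,  0.4682841 , -0.01161347,  1.60354196,  0.00599489,
        1.07138271, -0.05628737]), 'joint_vel': array([ 0.00027869, -0.00080027,  0.00167054, -0.00467007,  0.00108111,
        0.00040643, -0.00064294]), 'joint_efforts': array([ 7.82404604e-04, -5.33524203e+01,  2.14886363e-02, -2.51966983e+01,
        1.14952555e-02,  4.32421992e-03, -5.45026637e-06]), 'ee_pos': array([265.37541952, 592.82955842, 241.43249956]), 'tcp_rot': array([-6.56152345e-01, -3.07207406e+00,  2.45843180e-03]), 'contact_force': array([0.34802363, 1.07190639, 0.44445727]), 'wrist_torque': array([ 0.0218538 , -0.0101977 ,  0.02926688]), 'grasp_force': 0.0, 'width': 85.37393775206583}
```

View pics/scene0.png

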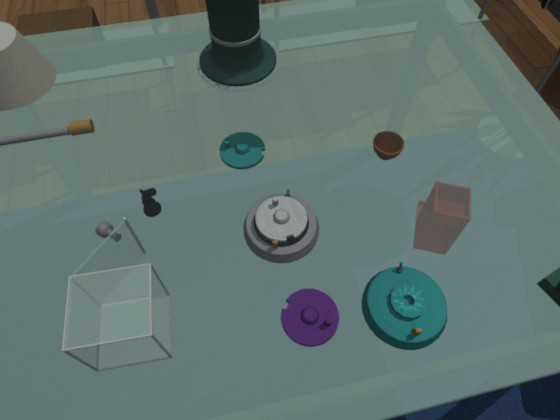

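View pics/top0.png

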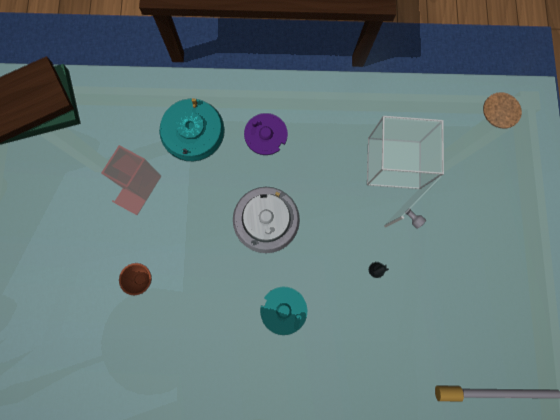

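The chrome base with the silver plate is at scene (282,220) and top (266,217). The look-alikes are:
- purple disc: scene (310,317), top (266,134)
- turquoise disc: scene (242,150), top (284,310)
- turquoise base: scene (405,305), top (191,128)

I choose the chrome one and check it in a close crop.

```bash
cat > h.py <<'E'
import numpy as np, cv2
from plant import env, imaging
def ray(n,u,v):
    c=imaging.calibration(n); f=210/np.tan(np.radians(c["fovy"])/2)
    R=np.array(c["R"]);t=np.array(c["t"])
    return -R.T@t, R.T@np.array([(u-c["cx"])/f,(v-c["cy"])/f,1])
def onz(n,u,v,z):
    o,d=ray(n,u,v); return o+d*(z-o[2])/d[2]
def proj(n,X):
    c=imaging.calibration(n); f=210/np.tan(np.radians(c["fovy"])/2)
    p=np.array(c["R"])@np.array(X,float)+c["t"]; return np.array([c["cx"],c["cy"]])+f*p[:2]/p[2]
E
python3 - <<'E'
import cv2,numpy as np
a=cv2.imread("pics/scene0.png")[180:270,235:330]; b=cv2.imread("pics/top0.png")[180:260,225:307]
a=cv2.resize(a,(400,400*90//95),interpolation=cv2.INTER_CUBIC);b=cv2.resize(b,(400,390),interpolation=cv2.INTER_CUBIC)
o=np.zeros((400,800,3),np.uint8);o[:a.shape[0],:400]=a;o[:390,400:]=b;cv2.imwrite("pics/crop0.png",o)
from h import *
print(onz("top",266,217,60),onz("scene",282,215,60))
E
```

```text
[555.4575928   -8.97364719  60.        ] [562.02479864  -5.86636316  60.        ]
```

View pics/crop0.png

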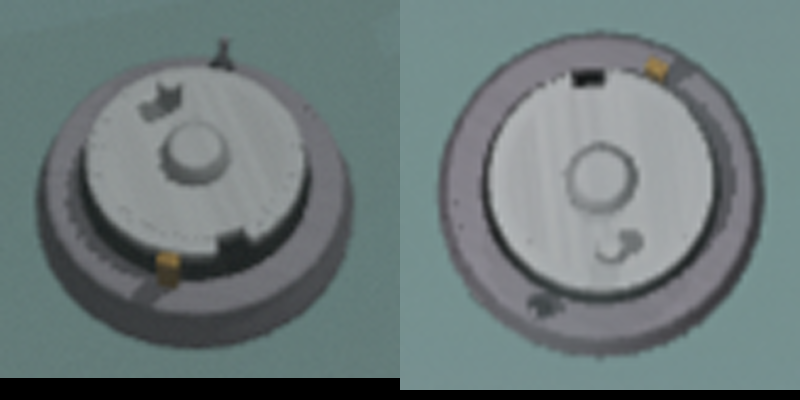

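The silver plate's features in the crops (scene on the left, top on the right):

| Feature | Left crop | Right crop |
|---|---|---|
| Hub | (195,150) | (602,178) |
| Notch | (233,243) | (588,77) |
| Brass post | (168,262) | (657,68) |
| Stud | (162,100) | (620,245) |
| Toggle | (223,48) | (545,303) |

The choice is right: a silver plate on a chrome base, with the notch about 35° off the pin.

Run:
```python
from h import *
T=lambda u,v:("top",225+(u-400)/4.878,180+v/4.878)
S=lambda u,v:("scene",235+u/4.2105,180+v/4.2105)
P={}
for k,t,s,z in [("hub",T(602,178),S(198,140),61),("post",T(657,65),S(168,258),56),("notch",T(588,77),S(233,238),51),("toggle",T(545,300),S(223,45),55)]:
    P[k]=onz(*t,z),onz(*s,z); print(k,P[k][0].round(1),P[k][1].round(1))
for i in(0,1):
    h=P["hub"][i]
    for k in("post","notch","toggle"):
        d=P[k][i]-h; print(i,k,np.hypot(*d[:2]).round(1),np.degrees(np.arctan2(d[1],d[0])).round(1))
# fit of plate edge & base outer in top
im=cv2.imread("pics/top0.png"); g=im[175:262,225:307]
hsv=cv2.cvtColor(g,cv2.COLOR_BGR2HSV)
m=((hsv[...,1]<45)&(hsv[...,2]>120)).astype(np.uint8)
c=max(cv2.findContours(m,0,2)[0],key=cv2.contourArea); e=cv2.fitEllipse(cv2.convexHull(c)); print(e)
print("plate c",onz("top",225+e[0][0],175+e[0][1],51))
c0=np.array([560,-8,0]);
```

```text
hub [556.5  -9.9  61. ] [558.7  -5.   61. ]
post [611.1 -34.5  56. ] [614.3 -32.3  56. ]
notch [605.8  -2.4  51. ] [ 6.083e+02 -1.000e-01  5.100e+01]
toggle [500.7  15.1  55. ] [504.2  20.7  55. ]
0 post 59.9 -24.2
0 notch 49.9 8.6
0 toggle 61.1 155.9
1 post 62.0 -26.1
1 notch 49.9 5.7
1 toggle 60.2 154.8
((36.41548538208008, 41.10087966918945), (51.74980926513672, 59.97397232055664), 33.63096237182617)
plate c [558.78332181   1.46646862  51.        ]
```

```bash
R='[[-0.161,-0.160,0],[0,0,0]]'
python3 -m pendant '[[[-0.161,-0.160,0],[0,0,0]],[[-0.161,-0.160,0],[0,0,0]],[[-0.161,-0.160,0],[0,0,0]],[[-0.161,-0.160,0],[0,0,0]],[[-0.161,-0.160,0],[0,0,0]]]' -1 20
python3 -m pendant '[[[-0.161,-0.160,0],[0,0,0]],[[-0.161,-0.160,0],[0,0,0]],[[-0.161,-0.160,0],[0,0,0]],[[-0.161,-0.160,0],[0,0,0]],[[-0.161,-0.160,0],[0,0,0]]]'
```

```text
time_s: 0.6
ee_pos: [348.7, 377.0, 242.0]
tcp_rot: [0.663, 3.07, -0.003]
contact_force: [0.5, 1.1, -0.3]
width: 12.1
grasp_force: 0.0
time_s: 1.1
ee_pos: [429.6, 165.4, 242.3]
tcp_rot: [0.664, 3.07, -0.001]
contact_force: [1.2, 0.5, -0.2]
width: -0.1
grasp_force: 0.0
```

```bash
python3 -m pendant '[[[-0.161,-0.160,0],[0,0,0]],[[-0.161,-0.160,0],[0,0,0]],[[-0.161,-0.160,0],[0,0,0]],[[-0.161,-0.160,0],[0,0,0]],[[-0.161,-0.160,0],[0,0,0]]]'
python3 -m pendant '[[[0,0,0],[0,0,0]],[[0,0,0],[0,0,0]],[[0,0,0],[0,0,0]]]'
python3 - <<'E'
from h import *
from scipy.spatial.transform import Rotation as Ro
o=env.get_obs();R=Ro.from_rotvec(o["tcp_rot"]).as_matrix();print(R.round(3));p=o["ee_pos"]
print((R.T@(np.array([509.5,-43.6,74])-p)).round(1))
ims=[imaging.read_camera(n) for n in("top","scene")]
a,b=ims[0][170:290,200:340],ims[1][160:280,210:350]
cv2.imwrite("pics/ab1.png",np.hstack([cv2.resize(x,(400,343),interpolation=cv2.INTER_CUBIC) for x in (a,b)])[:,:,::-1])
E
```

```text
time_s: 1.6
ee_pos: [510.9, -46.7, 242.4]
tcp_rot: [0.663, 3.07, -0.002]
contact_force: [-0.1, 0.3, -0.3]
width: 0.1
grasp_force: 0.0
time_s: 1.9
ee_pos: [509.8, -40.8, 242.0]
tcp_rot: [-0.653, -3.072, -0.001]
contact_force: [0.2, -0.3, 0.0]
width: 0.1
grasp_force: 0.0
[[-0.914  0.407 -0.001]
 [ 0.407  0.914  0.001]
 [ 0.001  0.    -1.   ]]
[ -1.   -2.8 168. ]
```

View pics/ab1.png

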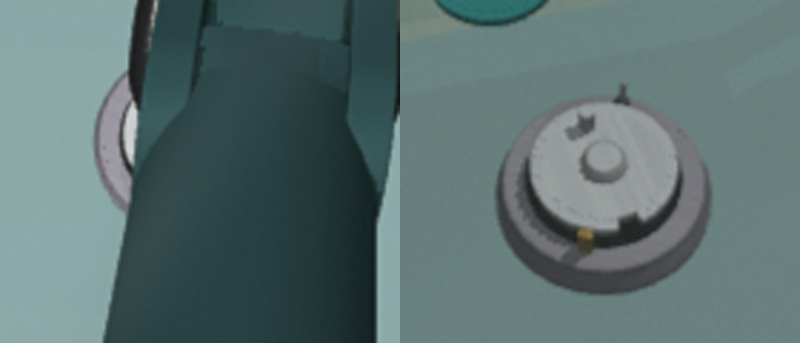

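The arm hides the top view, but the scene view shows the plate clear of it: stud top (587,117), toggle (622,90), notch (629,222), post (585,240). Next I check the stud against the estimate and descend beside it.

```bash
python3 - <<'E'
from h import *
print(onz("scene",210+187*.35,160+115*.35,71), "expected stud 523.8,-11.6; hub", onz("scene",210+205*.35,160+154*.35,61))
E
python3 -m pendant '[[[0,-0.003,0.05],[0,0,0]],[[0,-0.003,0.1],[0,0,0]],[[0,-0.003,0.15],[0,0,0]],[[0,-0.003,0.168],[0,0,0]],[[0,-0.003,0.168],[0,0,0]]]'
python3 -m pendant '[[[0,0,0],[0,0,0]],[[0,0,0],[0,0,0]]]'
python3 - <<'E'
from h import *
b=imaging.read_camera("scene")[160:280,210:350]
cv2.imwrite("pics/s2.png",cv2.resize(b,(700,600),interpolation=cv2.INTER_CUBIC)[:,:,::-1])
E
```

```text
[531.88236772 -12.25010485  71.        ] expected stud 523.8,-11.6; hub [560.00928088  -5.90491485  61.        ]
time_s: 2.5
ee_pos: [506.6, -43.7, 71.5]
tcp_rot: [-0.652, -3.067, 0.002]
contact_force: [-0.7, -0.6, -0.3]
width: 0.1
grasp_force: 0.0
time_s: 2.7
ee_pos: [510.4, -44.5, 75.9]
tcp_rot: [0.655, 3.07, 0.001]
contact_force: [-0.3, 0.3, -0.2]
width: 0.3
grasp_force: 0.0
```

View pics/s2.png

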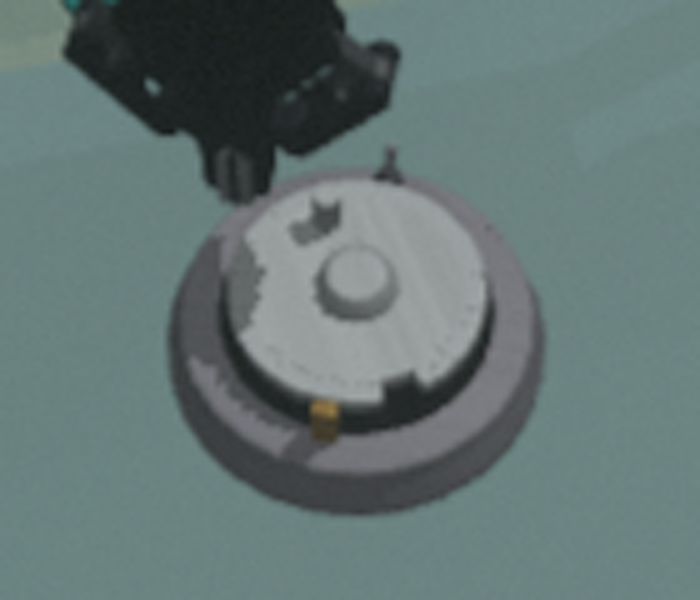

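The picture shows the shut fingertips at (238,190), clear of the plate and beside the stud at (325,205). The notch is at (403,385) and the post at (325,415). I push in short steps and measure the notch angle by brightness along a ring.

```bash
cat >> h.py <<'E'
def notch(c=(559,-6.5),z=51,r=(45,46,47,48)):
    g=cv2.cvtColor(imaging.read_camera("scene"),cv2.COLOR_RGB2GRAY).astype(np.float32)
    A=np.arange(-60,40,1.0); v=np.zeros(len(A))
    for q in r:
        P=np.array([proj("scene",[c[0]+q*np.cos(a),c[1]+q*np.sin(a),z]) for a in np.radians(A)],np.float32)
        v+=cv2.remap(g,P[None,:,0].copy(),P[None,:,1].copy(),cv2.INTER_LINEAR)[0]/len(r)
    w=np.clip(np.median(v)*.75-v,0,None); k=np.argmax(cv2.blur(w[None],(9,1))[0]); m=abs(A-A[k])<12
    return (w*A)[m].sum()/w[m].sum(), v
E
python3 - <<'E'
from h import *
a,v=notch();print(a,v[::3].astype(int))
E
python3 -m pendant '[[[0,0.005,0.003],[0,0,0]],[[0,0.010,0.003],[0,0,0]],[[0,0.013,0.003],[0,0,0]],[[0,0.016,0.003],[0,0,0]],[[0,0.018,0.003],[0,0,0]]]'
python3 - <<'E'
from h import *
a,v=notch();print(a,v[::3].astype(int))
E
python3 -m pendant '[[[0,0.002,0],[0,0,0]],[[0,0.004,0],[0,0,0]],[[0,0.005,0],[0,0,0]],[[0,0.005,0],[0,0,0]],[[0,0.005,0],[0,0,0]]]'
python3 - <<'E'
from h import *
a,v=notch();print(a,v[::3].astype(int))
E
```

```text
6.708369569571351 [152 152 154 157 154 150 150 150 154 152 156 153 155 153 156 155 156 152
 149 130 100  97  94  94  94 126 155 158 152 155 155 151 158 157]
time_s: 3.3
ee_pos: [516.4, -28.3, 71.2]
tcp_rot: [-0.656, -3.072, 0.0]
contact_force: [-0.7, -1.7, 0.3]
width: 0.2
grasp_force: 0.7
6.330901454918613 [160 159 160 159 159 152 151 151 150 150 156 153 150 150 155 149 153 159
 151 129 104 102 101  99 102 136 153 158 156 153 158 158 159 158]
time_s: 3.85
ee_pos: [516.6, -24.8, 71.0]
tcp_rot: [-0.657, -3.068, 0.002]
contact_force: [-5.7, -2.2, 3.8]
width: 0.1
grasp_force: 2.9
4.469730652368929 [158 151 152 152 150 156 157 157 157 153 156 154 151 156 152 150 150 148
 129 113 112 109 106 111 138 156 158 156 159 160 160 160 159 157]
```

```bash
python3 -m pendant '[[[0,0.001,0],[0,0,0]],[[0,0.002,0],[0,0,0]],[[0,0.003,0],[0,0,0]],[[0,0.004,0],[0,0,0]],[[0,0.004,0],[0,0,0]]]'
python3 - <<'E'
from h import *
a,v=notch();print(a,env.get_obs()["contact_force"],env.get_obs()["wrist_torque"])
E
python3 -m pendant '[[[0,0.001,0],[0,0,0]],[[0,0.002,0],[0,0,0]],[[0,0.003,0],[0,0,0]],[[0,0.004,0],[0,0,0]],[[0,0.004,0],[0,0,0]]]'
python3 - <<'E'
from h import *
a,v=notch();print(a,env.get_obs()["contact_force"],env.get_obs()["wrist_torque"])
b=imaging.read_camera("scene")[160:280,210:350]
cv2.imwrite("pics/s3.png",cv2.resize(b,(700,600),interpolation=cv2.INTER_CUBIC)[:,:,::-1])
E
```

```text
time_s: 4.4
ee_pos: [516.4, -22.0, 70.8]
tcp_rot: [-0.657, -3.065, 0.004]
contact_force: [-9.4, -3.9, 7.4]
width: 0.0
grasp_force: 5.4
-0.8721591227869379 [-9.65147863 -4.84463206  8.01663721] [-0.98617979  2.01798044  0.06764297]
time_s: 4.95
ee_pos: [518.3, -17.8, 70.6]
tcp_rot: [-0.656, -3.065, 0.003]
contact_force: [-8.4, -4.3, 5.5]
width: -0.2
grasp_force: 4.2
-10.364711804681601 [-9.17180407 -4.45930324  5.64713074] [-0.75546428  1.77189187  0.10784889]
```

View pics/s3.png

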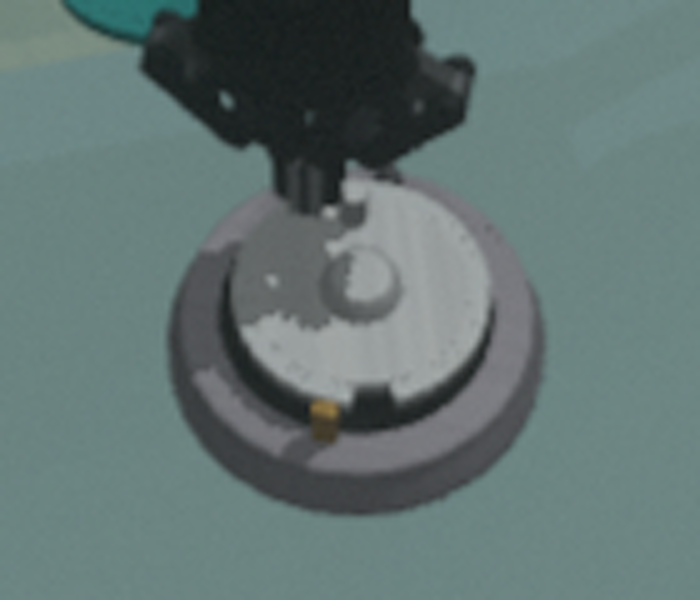

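The picture shows the fingers at (310,185) driving the stud and the notch now at (375,400), closing on the post at (325,418). I carry on the same way.

```bash
python3 -m pendant '[[[0,0.001,0],[0,0,0]],[[0,0.002,0],[0,0,0]],[[0,0.003,0],[0,0,0]],[[0,0.003,0],[0,0,0]],[[0,0.003,0],[0,0,0]]]'
python3 - <<'E'
from h import *
a,v=notch();print(a)
E
python3 -m pendant '[[[0,0.001,0],[0,0,0]],[[0,0.002,0],[0,0,0]],[[0,0.0025,0],[0,0,0]],[[0,0.0025,0],[0,0,0]],[[0,0.0025,0],[0,0,0]]]'
python3 - <<'E'
from h import *
a,v=notch();print(a,v[::3].astype(int))
E
```

```text
time_s: 5.55
ee_pos: [520.7, -14.8, 70.7]
tcp_rot: [-0.656, -3.068, 0.003]
contact_force: [-4.8, -2.9, 1.5]
width: -0.2
grasp_force: 2.5
-13.603820568652068
time_s: 6.1
ee_pos: [522.3, -12.2, 70.8]
tcp_rot: [-0.656, -3.069, 0.002]
contact_force: [-4.4, -2.7, 2.5]
width: 0.2
grasp_force: 2.2
-17.27189539035038 [162 160 159 162 162 160 157 158 161 158 161 159 128 104 106 109 115 119
 148 162 158 161 163 163 163 156 159 163 162 161 161 159 154 156]
```

```bash
python3 -m pendant '[[[0,0.001,0],[0,0,0]],[[0,0.002,0],[0,0,0]],[[0,0.003,0],[0,0,0]],[[0,0.003,0],[0,0,0]],[[0,0.003,0],[0,0,0]]]'
python3 - <<'E'
from h import *
a,v=notch();print(a)
E
python3 -m pendant '[[[0,0.001,0],[0,0,0]],[[0,0.0015,0],[0,0,0]],[[0,0.0015,0],[0,0,0]],[[0,0.0015,0],[0,0,0]],[[0,0.0015,0],[0,0,0]]]'
python3 - <<'E'
from h import *
a,v=notch();print(a,v[::2].astype(int))
b=imaging.read_camera("scene")[210:260,240:310]
cv2.imwrite("pics/s4.png",cv2.resize(b,(700,500),interpolation=cv2.INTER_CUBIC)[:,:,::-1])
E
```

```text
time_s: 6.65
ee_pos: [525.0, -8.8, 71.2]
tcp_rot: [-0.656, -3.072, 0.0]
contact_force: [-3.7, -1.9, 0.2]
width: -0.1
grasp_force: 1.7
-22.253028448634524
time_s: 7.2
ee_pos: [526.1, -7.4, 71.3]
tcp_rot: [0.656, 3.072, 0.0]
contact_force: [-2.0, -1.1, -0.4]
width: 0.1
grasp_force: 1.3
-24.6149451801156 [162 159 159 161 163 164 164 164 164 163 161 157 153 142 118  99  91  90
  94 101 105 107 113 139 152 153 156 161 164 164 159 160 161 158 161 163
 164 165 163 162 163 163 161 159 159 162 162 163 163 160]
```

View pics/s4.png

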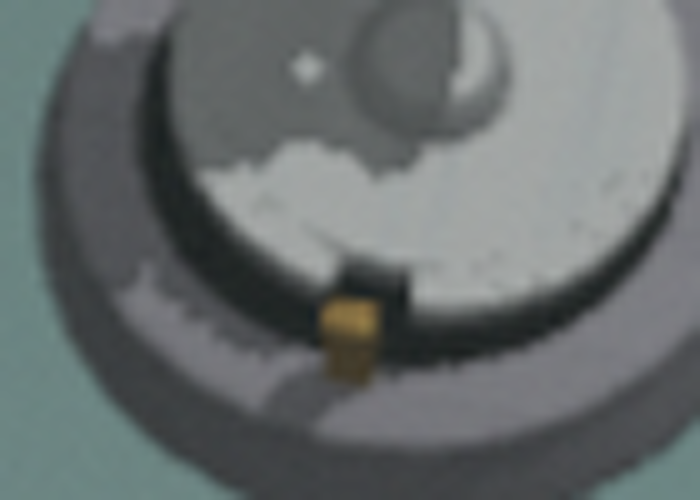

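The notch is at (378,280), with inner corners (348,260) and (410,266). The post top is at (351,315), a little to the left, so I compare their angles.

Run:
```python
from h import *
for c in [(559,-6.5),(560,-5.5)]:
  for k,u,v,z in [("post",351,314,56),("postfoot-front",350,380,32),("inL",348,258,51),("inR",410,265,51),("rimL",335,286,51),("rimR",410,306,51)]:
    d=onz("scene",240+u/10-.5+.05,210+v/10-.5+.05,z)[:2]-c; print(k,np.hypot(*d).round(1),np.degrees(np.arctan2(d[1],d[0])).round(1))
```

```text
post 60.4 -25.6
postfoot-front 62.4 -25.6
inL 46.1 -30.5
inR 45.6 -15.2
rimL 52.7 -31.1
rimR 54.6 -14.9
post 60.0 -26.9
postfoot-front 61.9 -26.8
inL 45.7 -32.2
inR 44.9 -16.8
rimL 52.4 -32.6
rimR 53.9 -16.2
```

```bash
python3 -m pendant '[[[0,0.0015,0],[0,0,0]],[[0,0.0015,0],[0,0,0]],[[0,0.0015,0],[0,0,0]],[[0,0.0015,0],[0,0,0]]]'
python3 - <<'E'
from h import *
a,v=notch();print(a)
E
python3 -m pendant '[[[0,-0.01,0],[0,0,0]],[[0,-0.015,0],[0,0,0]],[[0,-0.015,-0.02],[0,0,0]],[[0,-0.015,-0.04],[0,0,0]],[[0,-0.015,-0.04],[0,0,0]]]'
python3 - <<'E'
from h import *
from scipy.spatial.transform import Rotation as Ro
a,v=notch();print(a,v[::2].astype(int))
b=imaging.read_camera("scene")[210:260,240:310]
cv2.imwrite("pics/s5.png",cv2.resize(b,(700,500),interpolation=cv2.INTER_CUBIC)[:,:,::-1])
o=env.get_obs();R=Ro.from_rotvec(o["tcp_rot"]).as_matrix()
print((R.T@(np.array([559,-6.5,76])-o["ee_pos"])).round(1))
E
```

```text
time_s: 7.7
ee_pos: [526.6, -6.0, 71.3]
tcp_rot: [0.656, 3.072, 0.0]
contact_force: [-2.4, -2.3, 0.4]
width: -0.0
grasp_force: 1.2
-26.373118662760806
time_s: 8.25
ee_pos: [522.5, -20.4, 113.7]
tcp_rot: [0.656, 3.066, 0.003]
contact_force: [0.8, -0.2, 0.5]
width: 0.1
grasp_force: 0.0
-24.0 [143 153 156 153 155 157 155 154 156 158 159 156 139 120 117 119 121 117
 115 116 119 131 146 149 148 153 157 156 152 150 154 154 153 156 158 158
 154 151 153 152 151 148 150 155 158 157 157 158 158 158]
[-29.4  27.9  35.7]
```

View pics/s5.png

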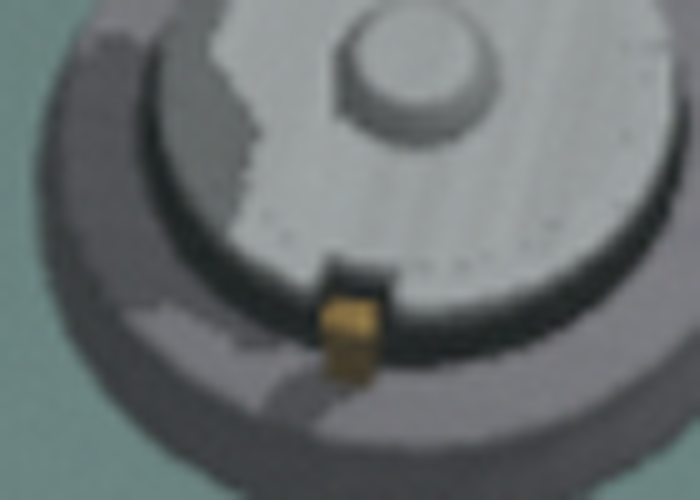

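The notch's inner corners are now (325,258) and (395,270), with the post top at (350,315), so the notch is within about 1° of the pin and the fit allows 3.6°. I go over the hub and press.

```bash
python3 - <<'E'
from h import *
print(onz("scene",240+42.5-.45,210+5-.45,61))
E
python3 -m pendant '[[[-0.0295,0.028,0],[0,0,0]],[[-0.0295,0.028,0],[0,0,0]],[[-0.0295,0.028,0.01],[0,0,0]],[[-0.0295,0.028,0.03],[0,0,0]],[[-0.0295,0.028,0.03],[0,0,0]]]'
python3 -m pendant '[[[0,0,0.002],[0,0,0]],[[0,0,0.004],[0,0,0]],[[0,0,0.006],[0,0,0]],[[0,0,0.008],[0,0,0]],[[0,0,0.010],[0,0,0]]]'
python3 -m pendant '[[[0,0,0.0],[0,0,0]],[[0,0,0.001],[0,0,0]],[[0,0,0.002],[0,0,0]],[[0,0,0.003],[0,0,0]],[[0,0,0.003],[0,0,0]]]'
```

```text
[561.62288819  -5.67529668  61.        ]
time_s: 8.85
ee_pos: [555.3, -6.7, 78.0]
tcp_rot: [-0.656, -3.066, 0.003]
contact_force: [-0.4, -0.1, -0.6]
width: -0.1
grasp_force: 0.0
time_s: 9.35
ee_pos: [558.8, -6.3, 71.4]
tcp_rot: [0.656, 3.072, 0.0]
contact_force: [-0.4, -0.7, 1.1]
width: -0.5
grasp_force: 0.0
time_s: 9.85
ee_pos: [558.8, -6.3, 68.6]
tcp_rot: [0.656, 3.072, 0.0]
contact_force: [-0.9, 0.4, 4.0]
width: -0.1
grasp_force: 2.0
```

```bash
python3 -m pendant '[[[0,0,0.001],[0,0,0]],[[0,0,0.002],[0,0,0]],[[0,0,0.003],[0,0,0]],[[0,0,0.004],[0,0,0]],[[0,0,0.004],[0,0,0]]]'
python3 -m pendant '[[[0,0,0.001],[0,0,0]],[[0,0,0.002],[0,0,0]],[[0,0,0.003],[0,0,0]],[[0,0,0.003],[0,0,0]],[[0,0,0.003],[0,0,0]]]'
```

```text
time_s: 10.35
ee_pos: [558.8, -6.2, 64.4]
tcp_rot: [0.656, 3.072, 0.0]
contact_force: [-0.6, 0.2, 4.1]
width: -0.1
grasp_force: 1.9
time_s: 10.85
ee_pos: [558.8, -6.3, 61.3]
tcp_rot: [0.656, 3.072, 0.0]
contact_force: [-0.2, 0.8, 3.8]
width: -0.0
grasp_force: 1.8
```

It is sliding past the pin at about 4 N. I press on until the force rises.

```bash
python3 -m pendant '[[[0,0,0.001],[0,0,0]],[[0,0,0.002],[0,0,0]],[[0,0,0.003],[0,0,0]],[[0,0,0.003],[0,0,0]],[[0,0,0.003],[0,0,0]]]'
python3 -m pendant '[[[0,0,0.001],[0,0,0]],[[0,0,0.002],[0,0,0]],[[0,0,0.002],[0,0,0]],[[0,0,0.002],[0,0,0]]]'
```

```text
time_s: 11.35
ee_pos: [558.9, -6.2, 61.0]
tcp_rot: [-0.656, -3.072, -0.002]
contact_force: [-9.5, -0.1, 28.9]
width: 0.3
grasp_force: 14.0
time_s: 11.75
ee_pos: [559.0, -6.3, 60.9]
tcp_rot: [-0.657, -3.072, -0.004]
contact_force: [-15.3, 0.6, 45.1]
width: 0.3
grasp_force: 22.6
```

Hard stop at TCP z 61, so the hub top is at 50 mm, which is home. I lift straight off, back away and check.

```bash
python3 -m pendant '[[[0,0,-0.005],[0,0,0]],[[0,0,-0.02],[0,0,0]],[[0,0,-0.06],[0,0,0]],[[0,0,-0.11],[0,0,0]],[[0,0,-0.15],[0,0,0]]]'
python3 -m pendant '[[[0,0.05,0],[0,0,0]],[[0,0.1,0],[0,0,0]],[[0,0.15,0],[0,0,0]],[[0,0.2,0],[0,0,0]],[[0,0.2,0],[0,0,0]]]'
python3 -m pendant '[[[0,0,0],[0,0,0]],[[0,0,0],[0,0,0]],[[0,0,0],[0,0,0]],[[0,0,0],[0,0,0]],[[0,0,0],[0,0,0]]]'
python3 - <<'E'
from h import *
a=imaging.read_camera("scene"); b=imaging.read_camera("top")
cv2.imwrite("pics/end.png",np.hstack([cv2.resize(a[190:260,235:328],(400,300),interpolation=2),cv2.resize(a,(400,300))])[:,:,::-1])
E
```

```text
time_s: 12.25
ee_pos: [558.9, -6.5, 208.7]
tcp_rot: [0.657, 3.071, -0.0]
contact_force: [0.8, -0.7, -0.5]
width: -0.3
grasp_force: 0.0
time_s: 12.75
ee_pos: [640.7, 185.9, 205.5]
tcp_rot: [-0.639, -3.075, -0.006]
contact_force: [-0.7, 0.3, -0.1]
width: -0.2
grasp_force: 0.0
time_s: 13.25
ee_pos: [640.4, 175.3, 206.7]
tcp_rot: [0.658, 3.072, 0.0]
contact_force: [-0.3, 0.4, -0.2]
width: 0.2
grasp_force: 0.0
```

View pics/end.png

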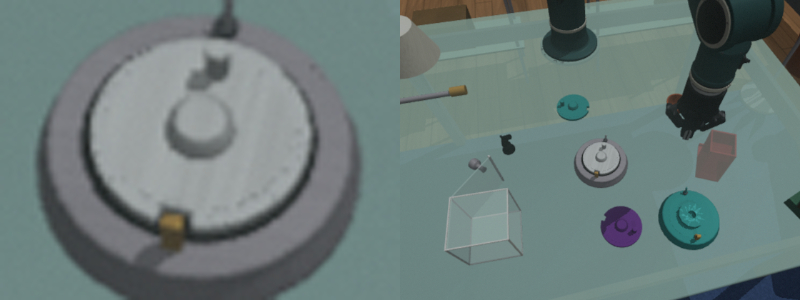

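The picture shows the plate lying flat on the base with its notch at the post (172,225), the stud opposite at (215,65), the arm clear and nothing else moved.

```bash
python3 -c "
from plant import env
print(env.finish_job())"
```

```text
the job is handed in; nothing more can be done
None
```

I turned the plate until its notch sat over the pin and pressed it to a hard stop at home height. The last picture shows it flat with the arm clear and the bystanders apparently where they were; I handed in at about 13 s, but no verdict came back.

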